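# Unload the tested module from a push-to-release test drawer

## Task

Press the release pad on the test dock with a light, feeling touch (pressing hard breaks it) and keep it down until the drawer is on its way, then keep clear of the drawer and let its spring bring it fully out by itself. Lift the module out of the open drawer and set it down, right way up and without dropping it, flat on the floor of the black tray, leaving the drawer out and the spool, bottle and dish undisturbed.

Things in the scene. Friction and masses are not known exactly. Their poses are not given: they have to be found in the camera images.
- dock: Fixed grey case on the bench, 160 deep (x), 180 wide (y), 80 high. Origin on the bench, middle of the case's front bottom edge; +x runs back into the case, +y to its left (robot's left), z up. Its drawer comes out to -x. The robot may not press the case or the pad with over 12 N.
- pad_seat (a point): On the release pad's axis, in the case's top face, 80 over the bench; axes as dock, at its (0.045, 0.06). Pad: black upright button, 28 diameter, aluminium collar. Its top is 9 to 29 above here: adjusted anew each time, not measured, so feel for it. Moves down 6.5 on a spring (1.5 N, +0.5 N per mm, 5 N at the end) to a hard stop; at about 5 it frees the drawer; springs up when let go.
- drawer (a joint): How far the drawer is out, m: 0 latched, 0.12 fully open. Once freed, a spring (6 falling to 2.5 N) moves it out by itself at 0.1 falling to 0.05 m/s (damped, some 1.6 s) and holds it out. Keep the pad down until it is over 0.03 out, else it is caught again at 0.03 and the pad must be pressed again. The pad does not move with the drawer.
- cassette: The drawer's tray and white front plate (125 wide, 8 thick, 10 to 68 above bench). Origin at the dock's origin when shut, 120 towards dock -x when open; axes as dock. Open top; inside x 0 to 0.119, y -0.077 to 0.032; floor 15 above bench, left (+y) wall top 50, right and back 45. The robot may not touch it while 0.004 to 0.105 out.
- module: Loose module to unload, 0.14 to 0.28 kg, lying in the drawer: 60 long (x), 36 wide (y), 40 high; lower 26 a plain dark green housing, upper 14 a finned aluminium heat sink 56 by 34. Origin at the centre of its underside, z up. Turned up to 0.25 rad in the drawer, slides a little as that opens. Grip it across the 36, drawer open; 22 or more is free on either side.
- tray: Fixed black open tray on the bench, outside 140 (x) by 170 (y) by 30 high, walls and floor 4 thick. Origin under its centre, on the bench.
- tray_in (a point): Centre of the tray's inner floor, 4 above the bench; axes as the tray.
- spool: Bystander: solder spool standing on end, 60 diameter, 38 high. Origin at the centre of its underside. Leave it alone.
- flux: Bystander: small amber bottle, 40 diameter, 85 high. Origin at the centre of its underside. Leave it alone.
- dish: Bystander: low steel dish, 60 diameter, 18 high, between dock and tray. Origin at the centre of its underside. Leave it alone.
Not all that is in view belongs to the job. There is more than one size of the dock; the job needs the largest. Several things have the shape of the tray; the one meant has the colours described above.

How it is judged:
By the outcome, as a careful person would: the job done as asked, in the order asked, and still so for the second after the job is handed in, with the robot touching nothing.
It also fails if it takes over 59 s, if anything falls off the work surface, if the arm or the gripper's body presses on something with over 40 N, if the wrist force passes 120 N, or if a joint passes its speed limit or range.

## Robot

A 6-joint arm with a two-finger parallel gripper is mounted at the origin on the work surface. World frame = base frame: x ahead of the robot, y to its left, z up, the work surface at z = 0. Lengths are in mm, angles in rad, forces in N, time in s.
With the tool pointing down it reaches from about 300 to 775 mm from the base axis. Payload 14.6 kg.
Tool frame: the origin (TCP) lies at the very end of the fingers, on their centre line; the grasp point (between the pads) lies 19 mm behind it; z points along the fingers, y is the line along which they close (so a half turn about z gives the same grasp; the last joint's range is limited). The gripper opens to 94 mm and grips with 3 to 60 N. Pads are 16 mm wide; open, the fingers measure 119 mm over their backs; the gripper's body (75 mm by 177 mm) begins 78 mm behind the grasp point.
Start: joints at [1.211, 0.3, 1.521, -0, 1.321, -0.067], TCP at [158.746, 526.582, 205.446] pointing down, gripper open.
Joint ranges: [-3.03, 3.03], [-0.79, 2.21], [0.23, 2.52], [-1.04, 4.18], [0, 3.07], [-2.55, 2.55]. Speed limits (rad/s): [2.22, 2.22, 2.57, 3.14, 3.14, 3.14].

## Interface

Orientations are given as [roll, pitch, yaw] about the fixed x, y, z axes, in that order (R = Rz(yaw) Ry(pitch) Rx(roll)).
In Python, from cell import manip, optics gives the robot as it stands.
- The arm moves only by the shell command python3 -m crank 'ROWS' [FORCE]. ROWS is JSON, a list of rows, each a list of 7 numbers: the opening in per cent of the stroke, from 0 (shut) to 100 (fully open), then the shift along the tool's x, y, z in mm, then the turn, a rotation vector about the tool's x, y, z in rad. A call has 1 to 10 rows; each row is the pose to reach, as a shift and turn from the pose commanded when the call began, along the tool's axes at that moment; what a row does not reach only later rows make up. A row lasts 1/10 s, in which the tool goes at most 50 mm and 8.59 degrees, less where a joint would pass 70% of its speed; a pose out of reach is approached as far as the arm can. A call with a gripper value outside its range is refused whole. The fingers move at their own pace and stop on an object; FORCE is the grip in N (left out, the last holds). Time passes only in rows, so rows that repeat a pose let the fingers close. It gives the time, the measured TCP pose, the force, the opening and the grip force at its end, in the units of the state.
- manip.read_state(): the state, without advancing time (a new reading comes with each control period).
- optics.camera(name): name is "side" or "top" or "wrist"; returns (picture, depth): 420x560x3 uint8, red, green, blue; 420x560 float32, mm along the optical axis (not along the pixel's ray), 0 where there is no reading.
- optics.calibration(name): a dict with "camera_matrix" (3x3 intrinsics, pixels), "k1" (the pictures are not rectified: a ray, as slopes to the right and down, at radius r is drawn at 1 + k1 r^2 times it, then the intrinsics apply), "R" (3x3) and "t" (3): a world point X has camera coordinates R X + t. Camera axes: x right, y down, z forward; pixel columns grow to the right and rows downward; lengths in mm; the calibration is good to about 2 mm. A picture is of the moment at which its call begins: read the wrist's pose just before it. calibration takes no time and is no camera call; for the wrist camera it gives the pose at the moment of the call.
- manip.sign_off(): hands the job in; it is judged then, once.
The state is a dict: "clock": time; "joints": joint angles; "qd": joint speeds; "effort": joint torques, N m; "eef_pos": TCP position; "eef_rot": TCP orientation; "wrist_force": force on the tool from outside, world axes, zero at the start; "moment": the same for the moment, N m; "finger_gap": finger opening in mm; "finger_force": force on a finger pad.
Only numpy, scipy, OpenCV 4.12 (cv2) and the standard library are available. Lean on these libraries where they do the work, as an engineer would, in place of code of your own. Each camera call takes 0.05 s, during which the arm holds its last target. There are 200 camera calls.

## Working session

There is one attempt and no reset: what is moved stays moved. The work goes in short steps, Python scripts to look and compute and a shell command to move; the robot and the scene stay as the last step left them, time stands still between calls to the robot, and variables do not carry over. Pictures are saved under pics/ and viewed, at most 10 in all, crops included, and the job is handed in when it is done.

```bash
mkdir -p pics
cat > h.py <<'E'
import numpy as np, cv2
from cell import manip, optics
def cam(n):
    c=optics.calibration(n); p,d=optics.camera(n); return p,d,c
def rays(c,uv):
    K=np.array(c["camera_matrix"],float); uv=np.atleast_2d(uv).astype(float)
    q=np.c_[(uv[:,0]-K[0,2])/K[0,0],(uv[:,1]-K[1,2])/K[1,1]]; s=q.copy()
    for _ in range(20): s=q/(1+c["k1"]*(s**2).sum(1,keepdims=True))
    return np.c_[s,np.ones(len(s))]
def onplane(c,uv,z):
    R=np.array(c["R"]);t=np.array(c["t"]).ravel(); o=-R.T@t; d=rays(c,uv)@R
    return o+d*((z-o[2])/d[:,2])[:,None]
def bydepth(c,uv,d):
    R=np.array(c["R"]);t=np.array(c["t"]).ravel()
    uvi=np.atleast_2d(uv).astype(int); z=d[uvi[:,1],uvi[:,0]]
    return (rays(c,uv)*z[:,None]-t)@R
E
python3 - <<'E'
from h import *
for n in("top","side"):
    p,d,c=cam(n); cv2.imwrite(f"pics/{n}0.png",p[:,:,::-1]); np.savez(f"{n}0.npz",p=p,d=d)
    print(n,np.round(-np.array(c["R"]).T@np.array(c["t"]).ravel()),np.round(c["R"],2).tolist())
s=manip.read_state();print(s["eef_pos"],s["eef_rot"],s["wrist_force"],s["clock"])
E
```

```text
top [ 362.    6. 1507.] [[0.02, -1.0, -0.0], [-0.99, -0.02, -0.11], [0.11, 0.0, -0.99]]
side [-214. -730. 1126.] [[0.71, -0.7, 0.01], [-0.49, -0.51, -0.71], [0.5, 0.5, -0.71]]
[158.66718992 526.37974093 204.95471709] [-3.14055935e+00 -5.11874079e-05  2.84882385e+00] [ 0.27728012 -0.03019517  0.42319486] 0.1
```

View pics/top0.png

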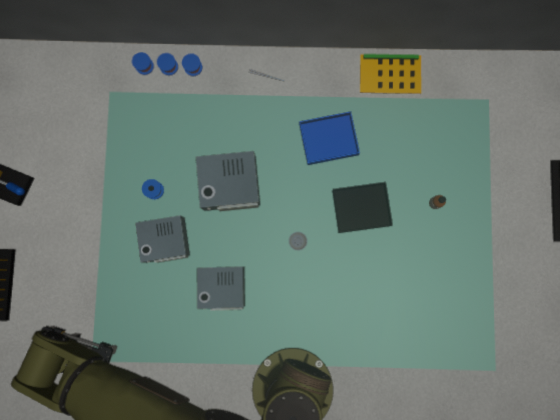

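View pics/side0.png

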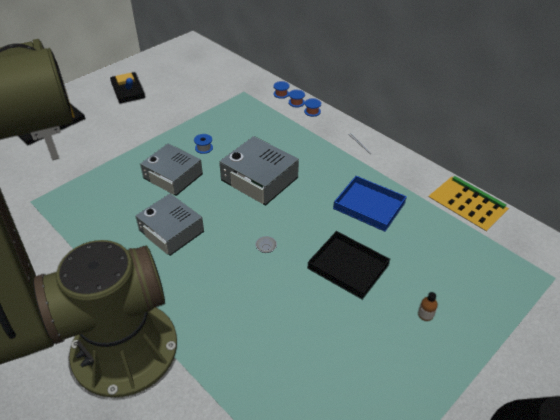

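Top view: three grey docks at (228,181), (162,240) and (220,288). The one at (228,181) is clearly the largest. Tray shapes: black at (362,207), blue at (329,138); black is the one meant. Spool (152,189), dish (298,241), bottle (437,201).

Run:
```python
from h import *
f=np.load("top0.npz");p,d=f["p"],f["d"];c=optics.calibration("top")
vv,uu=np.mgrid[0:420,0:560]; uv=np.c_[uu.ravel(),vv.ravel()]
X=bydepth(c,uv,d).reshape(420,560,3)
def rect(m,name):
    m=cv2.morphologyEx(m.astype(np.uint8),cv2.MORPH_OPEN,np.ones((3,3)))
    cs,_=cv2.findContours(m,cv2.RETR_EXTERNAL,cv2.CHAIN_APPROX_NONE)
    for k in cs:
        if cv2.contourArea(k)<300: continue
        z=np.median(X[...,2][cv2.drawContours(np.zeros_like(m),[k],-1,1,-1)>0])
        P=onplane(c,k[:,0],z)[:,:2].astype(np.float32)
        r=cv2.minAreaRect(P);print(name,k[:,0].mean(0).round(),"z",round(float(z),1),np.round(r[0],1),np.round(r[1],1),r[2])
reg=(uu>130)&(uu<265)&(vv>145)&(vv<315)
rect((abs(X[...,2]-80)<14)&reg,"dock")
reg=(uu>325)&(uu<400)&(vv>175)&(vv<240)
rect((p.max(2)<70)&reg,"tray")
for n,u,v in(("case",240,190),("padtop",207,191),("dish",298,241),("spool",152,186),("front",236,207),("bench",300,280),("trayfl",362,207)):print(n,X[v,u].round(1))
g=p[140:330,125:275]; cv2.imwrite("pics/docks.png",cv2.resize(g,None,fx=3,fy=3,interpolation=cv2.INTER_CUBIC)[:,:,::-1])
```

```text
dock [227. 179.] z 79.2 [635.6 215. ] [160.6 183.1] 7.158214092254639
tray [362. 207.] z 3.5 [ 567.3 -208.9] [140.3 171.5] 8.904959678649902
case [601.  173.4  79.5]
padtop [593.  270.7  95.9]
dish [454.1  -7.3   2. ]
spool [613.1 451.8  45.7]
front [551.3 186.5  57.9]
bench [331.3 -16.2  -1.8]
trayfl [ 567.3 -209.6    3.1]
```

View pics/docks.png

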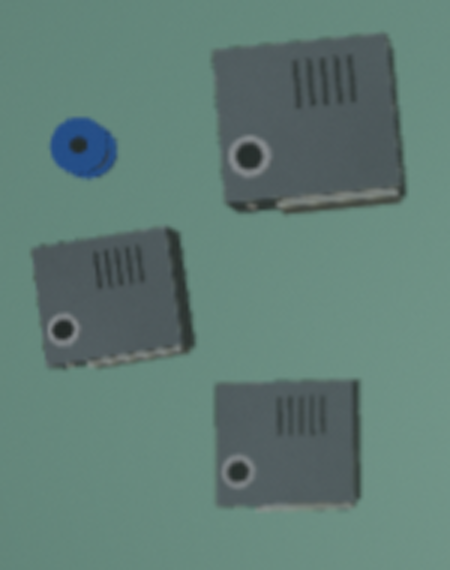

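The enlarged crop shows the three docks. The upper right one measures 160.6 × 183.1 mm, which matches the job. The pad centre computed from the case rectangle, (593.4, 270.1), agrees with the depth reading of (593.0, 270.7). The black tray measures 140 × 171 mm.

```bash
cat >> h.py <<'E'
from scipy.spatial.transform import Rotation as Ro
def to(x,y,z,yaw):
    s=manip.read_state(); R=Ro.from_euler('xyz',s["eef_rot"])
    sh=R.inv().apply(np.array([x,y,z])-s["eef_pos"]); w=(R.inv()*Ro.from_euler('xyz',[np.pi,0,yaw])).as_rotvec()
    print("shift",sh.round(1),"turn",w.round(3))
E
python3 -c "
from h import *
to(593.4,270.1,150,3.267)"
```

```text
shift [-490.2 -119.9   55.1] turn [-0.001 -0.    -0.418]
```

```bash
python3 -m crank '[[0,-490,-120,0,0,0,-0.418],[0,-490,-120,0,0,0,-0.418],[0,-490,-120,0,0,0,-0.418],[0,-490,-120,0,0,0,-0.418],[0,-490,-120,0,0,0,-0.418],[0,-490,-120,0,0,0,-0.418],[0,-490,-120,0,0,0,-0.418],[0,-490,-120,0,0,0,-0.418],[0,-490,-120,0,0,0,-0.418],[0,-490,-120,0,0,0,-0.418]]' 20; python3 -c "
from h import *
to(593.4,270.1,135,3.267)"
```

```text
clock: 1.1
eef_pos: [579.6, 277.8, 205.1]
eef_rot: [-3.141, -0.001, -3.016]
wrist_force: [0.6, 0.8, 0.5]
finger_gap: 17.6
finger_force: 0.0
shift [-12.8  -9.3  70.1] turn [-0.    -0.001 -0.   ]
```

```bash
python3 -m crank '[[0,0,0,0,0,0,0],[0,0,0,0,0,0,0],[0,0,0,0,0,0,0]]'
python3 - <<'E'
from h import *
to(593.4,270.1,120,3.267)
p,d,c=cam("wrist"); cv2.imwrite("pics/w1.png",p[:,:,::-1]); np.savez("w1.npz",p=p,d=d)
q=np.array([[593.4,270.1,95]]); R=np.array(c["R"]);t=np.array(c["t"]).ravel(); k=(q@R.T+t)[0]; K=np.array(c["camera_matrix"]); print((K@(k/k[2])).round(), "cam",(-R.T@t).round())
E
```

```text
clock: 1.4
eef_pos: [577.3, 279.9, 205.3]
eef_rot: [3.142, -0.001, -3.016]
wrist_force: [-0.4, 0.2, -0.2]
finger_gap: 0.4
finger_force: 0.0
shift [-14.8 -11.7  85.3] turn [ 0.    -0.001  0.001]
[265. 223.   1.] cam [500. 270. 385.]
```

View pics/w1.png

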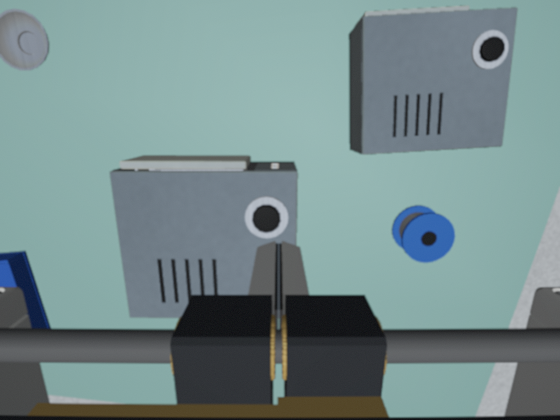

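Wrist view: pad at about (267,216) with its white collar, drawer shut above it (front plate at about (190,162)). Now a refined pad position from this view.

Run:
```python
from h import *
f=np.load("w1.npz");p,d=f["p"],f["d"];c=optics.calibration("wrist")
g=p.astype(int)
for n,m in(("black",p.max(2)<45),("white",p.min(2)>150)):
    m=m.astype(np.uint8); M=np.zeros_like(m); M[192:240,240:295]=m[192:240,240:295]
    k=max(cv2.findContours(M,0,1)[0],key=cv2.contourArea);(e,s,a)=cv2.fitEllipse(k); print(n,np.round(e,1),np.round(s,1))
    for z in(80,90,95,100,109):print(z,onplane(c,[e],z)[0].round(1))
    print("depth",bydepth(c,[e],d).round(1))
# heights
uv=np.array([[267,216],[262,212],[272,218],[267,232],[250,217],[200,220],[230,200]]);print(bydepth(c,uv,d).round(1).tolist())
# case corners at z=80
print(onplane(c,[[113,171],[297,170.5]],80).round(1).tolist())
```

```text
black [265.9 218. ] [23.9 24. ]
80 [593.1 270.3  80. ]
90 [590.  270.4  90. ]
95 [588.5 270.4  95. ]
100 [586.9 270.4 100. ]
109 [584.2 270.4 109. ]
depth [[589.8 270.4  90.8]]
white [266.1 217.2] [40.3 42.5]
80 [592.2 270.4  80. ]
90 [589.2 270.4  90. ]
95 [587.7 270.4  95. ]
100 [586.2 270.4 100. ]
109 [583.4 270.4 109. ]
depth [[589.4 270.4  89.3]]
[[588.3, 271.1, 88.7], [584.6, 266.0, 90.1], [589.4, 276.1, 89.8], [603.7, 273.0, 90.6], [593.2, 254.8, 82.9], [603.2, 206.2, 80.8], [579.2, 233.7, 80.8]]
[[565.3, 120.7, 80.0], [542.8, 294.0, 80.0]]
```

```bash
python3 -m crank '[[0,-13,-12,40,0,0,0],[0,-13,-12,80,0,0,0],[0,-13,-12,92,0,0,0],[0,-13,-12,92,0,0,0],[0,-13,-12,92,0,0,0],[0,-13,-12,92,0,0,0]]'
```

```text
clock: 2.05
eef_pos: [593.1, 269.7, 115.9]
eef_rot: [3.141, 0.003, -3.016]
wrist_force: [0.2, 0.2, 0.3]
finger_gap: 0.7
finger_force: 0.0
```

```bash
for i in 1 2; do python3 -m crank '[[0,0,0,1.5,0,0,0],[0,0,0,3,0,0,0],[0,0,0,3,0,0,0]]' | grep -E "pos|wrist"; done
```

```text
eef_pos: [592.5, 268.9, 110.6]
wrist_force: [0.1, 0.6, -0.0]
eef_pos: [592.4, 268.9, 107.1]
wrist_force: [-0.7, 0.1, 0.4]
```

```bash
python3 -m crank '[[0,0,0,2,0,0,0],[0,0,0,4,0,0,0],[0,0,0,4,0,0,0]]'
```

```text
clock: 2.95
eef_pos: [592.4, 268.9, 103.0]
eef_rot: [-3.141, -0.001, -3.016]
wrist_force: [-0.3, 0.0, -0.1]
finger_gap: 0.4
finger_force: 0.0
```

```bash
python3 -m crank '[[0,0,0,2,0,0,0],[0,0,0,4,0,0,0],[0,0,0,4,0,0,0]]'
```

```text
clock: 3.25
eef_pos: [592.4, 268.9, 99.1]
eef_rot: [-3.141, -0.001, -3.016]
wrist_force: [-1.2, 0.8, -0.1]
finger_gap: 0.7
finger_force: 0.0
```

```bash
python3 -m crank '[[0,0,0,2,0,0,0],[0,0,0,4,0,0,0],[0,0,0,4,0,0,0]]'
```

```text
clock: 3.55
eef_pos: [592.4, 268.9, 95.1]
eef_rot: [-3.141, -0.001, -3.016]
wrist_force: [-0.1, 0.2, 0.3]
finger_gap: 0.7
finger_force: 0.0
```

```bash
python3 -m crank '[[0,0,0,1.5,0,0,0],[0,0,0,3,0,0,0],[0,0,0,3,0,0,0]]'
```

```text
clock: 3.85
eef_pos: [592.4, 268.9, 92.2]
eef_rot: [-3.142, -0.0, -3.016]
wrist_force: [-0.3, -0.6, 0.5]
finger_gap: 0.3
finger_force: 0.0
```

```bash
python3 -m crank '[[0,0,0,1,0,0,0],[0,0,0,2,0,0,0],[0,0,0,2,0,0,0]]'
```

```text
clock: 4.15
eef_pos: [592.4, 268.9, 90.3]
eef_rot: [-3.142, -0.0, -3.016]
wrist_force: [0.6, 0.4, 0.4]
finger_gap: 0.0
finger_force: 0.0
```

```bash
python3 -m crank '[[0,0,0,1,0,0,0],[0,0,0,2,0,0,0],[0,0,0,2,0,0,0]]'
```

```text
clock: 4.45
eef_pos: [592.7, 269.1, 88.8]
eef_rot: [3.141, 0.001, -3.016]
wrist_force: [0.5, 0.4, 3.8]
finger_gap: 0.4
finger_force: 1.8
```

```bash
python3 -m crank '[[0,0,0,0.5,0,0,0],[0,0,0,1,0,0,0],[0,0,0,1,0,0,0]]'
```

```text
clock: 4.75
eef_pos: [592.6, 269.1, 87.6]
eef_rot: [3.141, 0.0, -3.016]
wrist_force: [0.4, 1.4, 4.0]
finger_gap: 0.4
finger_force: 2.3
```

```bash
python3 -m crank '[[0,0,0,0.5,0,0,0],[0,0,0,1,0,0,0],[0,0,0,1,0,0,0]]'
cat > dr.py <<'E'
from h import *
import sys
p,d,c=cam("wrist"); s=manip.read_state(); print(s["clock"],s["eef_pos"].round(1) if hasattr(s["eef_pos"],"round") else s["eef_pos"],np.round(s["wrist_force"],1))
np.savez("w2.npz",p=p,d=d); cv2.imwrite("pics/"+sys.argv[1],p[:,:,::-1])
# front plate profile: dock frame points with height 30..72 ahead of case
vv,uu=np.mgrid[0:420:2,0:560:2]; X=bydepth(c,np.c_[uu.ravel(),vv.ravel()],d)-[554.5,206,0]
a=.125; x=X[:,0]*np.cos(a)+X[:,1]*np.sin(a); y=-X[:,0]*np.sin(a)+X[:,1]*np.cos(a); z=X[:,2]
m=(z>60)&(z<74)&(abs(y+20)<45)&(x<5)&(x>-150)
print("plate x",np.median(x[m]) if m.sum() else None,m.sum())
E
python3 dr.py w2.png
```

```text
clock: 5.05
eef_pos: [592.6, 269.0, 86.5]
eef_rot: [3.141, 0.0, -3.016]
wrist_force: [0.8, 2.4, 3.7]
finger_gap: 0.5
finger_force: 2.3
5.1 [592.6 269.   86.5] [0.6 2.1 4.7]
plate x -5.415586617515414 511
```

```bash
python3 -m crank '[[0,0,0,0.5,0,0,0],[0,0,0,1,0,0,0],[0,0,0,1,0,0,0]]'; python3 dr.py w3.png
```

```text
clock: 5.4
eef_pos: [592.6, 269.0, 85.5]
eef_rot: [3.141, 0.0, -3.016]
wrist_force: [1.0, 1.6, 4.7]
finger_gap: 0.4
finger_force: 2.3
5.45 [592.6 269.   85.5] [0.6 1.1 5.1]
plate x -5.603261816514516 512
```

```bash
python3 -m crank '[[0,0,0,0.3,0,0,0],[0,0,0,0.6,0,0,0],[0,0,0,0.6,0,0,0]]'; python3 dr.py w4.png
```

```text
clock: 5.75
eef_pos: [592.5, 268.9, 84.7]
eef_rot: [-3.142, -0.0, -3.016]
wrist_force: [1.0, 1.7, 4.0]
finger_gap: 0.5
finger_force: 1.8
5.8 [592.5 268.9  84.8] [0.7 1.  3.1]
plate x -25.892924637224493 528
```

Freed: the front plate has already moved from -5 to -26. I'll hold the pad down while the drawer travels.

```bash
python3 -m crank '[[0,0,0,0,0,0,0],[0,0,0,0,0,0,0],[0,0,0,0,0,0,0],[0,0,0,0,0,0,0]]'; python3 dr.py w5.png
```

```text
clock: 6.2
eef_pos: [592.5, 268.9, 84.9]
eef_rot: [-3.142, 0.0, -3.016]
wrist_force: [1.2, 1.1, 3.5]
finger_gap: 0.2
finger_force: 1.7
6.25 [592.5 268.9  84.9] [0.8 1.5 3.6]
plate x -64.00230531657947 648
```

```bash
python3 -m crank '[[0,0,0,0,0,0,0],[0,0,0,0,0,0,0],[0,0,0,0,0,0,0],[0,0,0,0,0,0,0],[0,0,0,0,0,0,0],[0,0,0,0,0,0,0],[0,0,0,0,0,0,0],[0,0,0,0,0,0,0],[0,0,0,0,0,0,0],[0,0,0,0,0,0,0]]'; python3 dr.py w6.png;  python3 -m crank '[[0,0,0,-5,0,0,0],[0,0,0,-30,0,0,0],[50,0,0,-80,0,0,0],[60,0,0,-120,0,0,0],[60,0,0,-140,0,0,0],[60,0,0,-140,0,0,0],[60,0,0,-140,0,0,0]]'; python3 dr.py w7.png
```

```text
clock: 7.25
eef_pos: [592.5, 268.9, 84.8]
eef_rot: [-3.142, 0.0, -3.016]
wrist_force: [0.6, 0.4, 3.5]
finger_gap: 0.3
finger_force: 1.7
7.3 [592.5 269.   84.8] [1.  0.7 3.5]
plate x None 0
clock: 8.0
eef_pos: [592.1, 268.7, 223.8]
eef_rot: [-3.141, -0.002, -3.016]
wrist_force: [0.4, 0.2, -0.1]
finger_gap: 36.7
finger_force: 0.0
8.05 [592.  268.7 223. ] [-0.5 -0.2 -0.6]
plate x -122.96869119320252 283
```

View pics/w7.png

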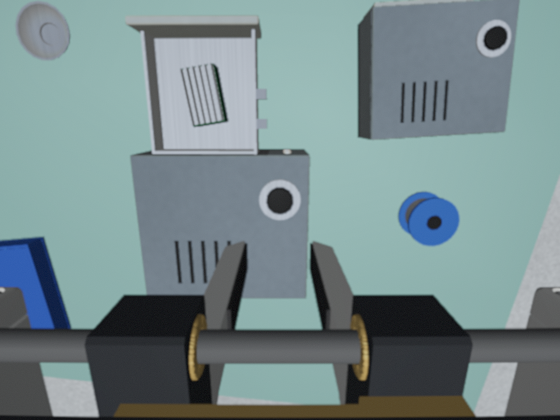

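The drawer is fully out. The module lies in it at about (204,95), turned slightly, fins up. Next I measure it on the z=55 plane.

```bash
cat > mod.py <<'E'
from h import *
import sys
f=np.load(sys.argv[1]); u0,u1,v0,v1=map(int,sys.argv[2:6]); p,d=f["p"],f["d"]; c=optics.calibration("wrist"); zt=float(sys.argv[6])
vv,uu=np.mgrid[0:420,0:560]; X=bydepth(c,np.c_[uu.ravel(),vv.ravel()],d).reshape(420,560,3)
m=((X[...,2]>zt-9)&(X[...,2]<zt+9)&(uu>u0)&(uu<u1)&(vv>v0)&(vv<v1)).astype(np.uint8)
m=cv2.morphologyEx(m,cv2.MORPH_CLOSE,np.ones((5,5))); m=cv2.morphologyEx(m,cv2.MORPH_OPEN,np.ones((3,3)))
k=max(cv2.findContours(m,0,1)[0],key=cv2.contourArea)
print("z",np.median(X[...,2][m>0]),"px",k[:,0].min(0),k[:,0].max(0))
r=cv2.minAreaRect(onplane(c,k[:,0],zt)[:,:2].astype(np.float32)); print(np.round(r[0],1),np.round(r[1],1),r[2],np.radians(r[2]))
E
python3 mod.py w7.npz 165 250 50 140 55
python3 -c "
from h import *
c=optics.calibration('wrist')
print(onplane(c,[[181,69],[214,64],[227,121],[193,126]],55).round(1).tolist())"
```

```text
[[476.9, 156.4, 55.0], [468.2, 188.8, 55.0], [521.2, 206.3, 55.0], [530.7, 171.6, 55.0]]Traceback (most recent call last):
  File "mod.py", line 3, in <module>
    f=np.load(sys.argv[1]); u0,u1,v0,v1=map(int,sys.argv[2:6]); p,d=f["p"],f["d"]; c=optics.calibration("wrist"); zt=float(sys.argv[6])
    fid = stack.enter_context(open(os.fspath(file), "rb"))
                              ~~~~^^^^^^^^^^^^^^^^^^^^^^^
FileNotFoundError: [Errno 2] No such file or directory: 'w7.npz'
```

```bash
python3 mod.py w2.npz 165 250 50 140 55; python3 -c "
from h import *
to(499.5,181,125,3.4416)"
```

```text
z 52.47935662331899 px [178  63] [221 124]
[498.4 177.1] [56.5 35. ] 16.53597640991211 0.2886072333850778
shift [102.4 -75.4  98.4] turn [-0.001 -0.003 -0.175]
```

```bash
python3 -m crank '[[58,50,-37,0,0,0,-0.1],[58,102,-75,20,0,0,-0.17],[58,102,-75,70,0,0,-0.17],[58,102,-75,78,0,0,-0.17],[58,102,-75,78,0,0,-0.17],[58,102,-75,78,0,0,-0.17],[58,102,-75,78,0,0,-0.17]]'; python3 dr.py w8.png
```

```text
clock: 8.75
eef_pos: [501.4, 182.3, 147.7]
eef_rot: [-3.142, 0.001, -2.846]
wrist_force: [0.0, -0.4, 0.3]
finger_gap: 54.5
finger_force: 0.0
8.8 [501.4 182.3 147.8] [ 0.3  0.2 -0.2]
plate x -124.28682888846936 302
```

View pics/w8.png

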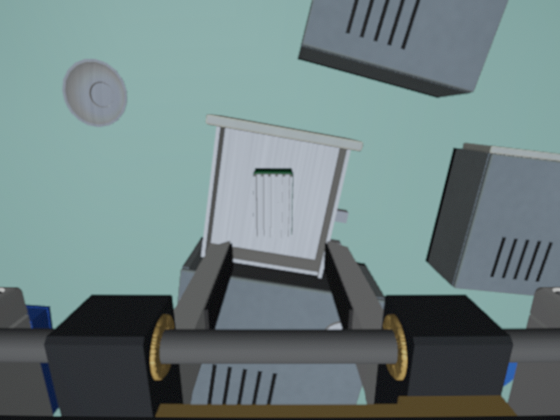

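The module at (273,203) is lined up with the tool, and the drawer is open around it. I'll re-measure from here.

```bash
python3 mod.py w2.npz 235 310 165 245 55; python3 -c "
from h import *
c=optics.calibration('wrist')
q=onplane(c,[[254,175],[293,175],[293,236],[254,236]],55);print(q.round(1).tolist(),q.mean(0))
# finger tips mid px
to(498.7,179,147.8,3.437)"
```

```text
z 46.30279861110082 px [253 175] [292 238]
[498.  176.5] [56.9 33.4] 16.756114959716797 0.29244937588973513
[[475.5, 153.3, 55.0], [465.8, 184.8, 55.0], [518.1, 201.5, 55.0], [528.2, 168.2, 55.0]] [496.90462778 176.96342946  55.        ]
shift [ 3.5 -2.4 -0. ] turn [-0.     0.001  0.   ]
```

```bash
python3 -m crank '[[58,5.2,-4.3,30,0,0,0],[58,5.2,-4.3,60,0,0,0],[58,5.2,-4.3,90,0,0,0],[58,5.2,-4.3,110,0,0,0],[58,5.2,-4.3,120,0,0,0],[58,5.2,-4.3,126,0,0,0],[58,5.2,-4.3,126,0,0,0],[58,5.2,-4.3,126,0,0,0]]'
```

```text
clock: 9.6
eef_pos: [497.6, 176.4, 21.8]
eef_rot: [-3.142, 0.001, -2.846]
wrist_force: [0.2, 0.2, 0.0]
finger_gap: 54.4
finger_force: 0.0
```

```bash
python3 -m crank '[[30,0,0,0,0,0,0],[30,0,0,0,0,0,0],[30,0,0,0,0,0,0],[30,0,0,0,0,0,0],[30,0,0,0,0,0,0],[30,0,0,0,0,0,0],[30,0,0,0,0,0,0]]' 20
```

```text
clock: 10.3
eef_pos: [497.2, 176.2, 21.3]
eef_rot: [-3.142, 0.001, -2.846]
wrist_force: [-0.7, 0.1, 5.5]
finger_gap: 35.6
finger_force: 20.0
```

```bash
python3 -m crank '[[25,0,0,-5,0,0,0],[25,0,0,-15,0,0,0],[25,0,0,-30,0,0,0],[25,0,0,-30,0,0,0]]' 25;  python3 -m crank '[[25,0,0,-30,0,0,0],[25,0,0,-60,0,0,0],[25,0,0,-100,0,0,0],[25,0,0,-110,0,0,0],[25,0,0,-110,0,0,0],[25,0,0,-110,0,0,0]]'; python3 dr.py w9.png; python3 -c "
from h import *
to(567.3,-208.9,160,3.2966)"
```

```text
clock: 10.7
eef_pos: [497.9, 176.4, 52.9]
eef_rot: [-3.142, 0.003, -2.846]
wrist_force: [0.2, -0.1, -1.5]
finger_gap: 36.0
finger_force: 25.0
clock: 11.3
eef_pos: [496.3, 176.0, 159.2]
eef_rot: [3.142, -0.002, -2.846]
wrist_force: [-1.1, -0.4, -2.2]
finger_gap: 35.6
finger_force: 25.0
11.35 [496.2 176.  158.9] [-0.   0.5 -2.6]
plate x -124.42167665252009 280
shift [  44.  -388.9   -1. ] turn [-0.    -0.003  0.14 ]
```

View pics/w9.png

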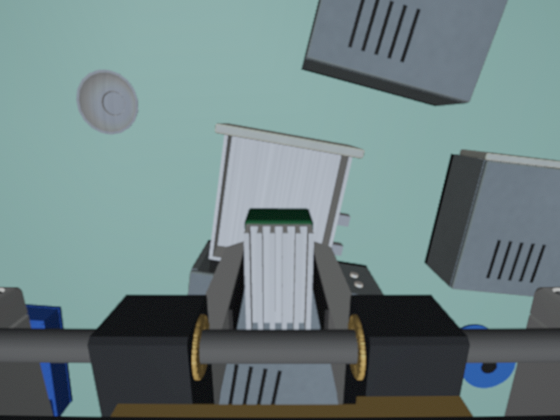

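The module is held level (gap 35.6 mm, about 2.4 N) and the drawer is still out. Moving over the tray.

```bash
python3 -m crank '[[25,5,-30,0,0,0,0.02],[25,10,-75,0,0,0,0.04],[25,15,-120,0,0,0,0.06],[25,20,-165,0,0,0,0.08],[25,25,-210,0,0,0,0.1],[25,30,-255,0,0,0,0.12],[25,35,-300,0,0,0,0.14],[25,40,-345,0,0,0,0.14],[25,44,-380,0,0,0,0.14],[25,44,-389,0,0,0,0.14]]'; python3 -m crank '[[25,0,0,0,0,0,0],[25,0,0,0,0,0,0],[25,0,0,0,0,0,0]]'; python3 dr.py w10.png; python3 -c "
from h import *
to(567.3,-208.9,15,3.2966)
c=optics.calibration('wrist')"
```

```text
clock: 12.35
eef_pos: [567.4, -211.9, 158.5]
eef_rot: [3.14, -0.003, -2.99]
wrist_force: [0.4, 0.5, -1.4]
finger_gap: 35.8
finger_force: 25.0
clock: 12.65
eef_pos: [568.0, -207.4, 160.6]
eef_rot: [3.141, -0.0, -2.985]
wrist_force: [0.2, 0.6, -1.0]
finger_gap: 35.9
finger_force: 25.0
12.7 [ 568.1 -207.5  160.8] [-0.3 -0.5 -2.3]
plate x None 0
shift [  0.9  -1.3 145.8] turn [ 0.    -0.     0.002]
```

View pics/w10.png

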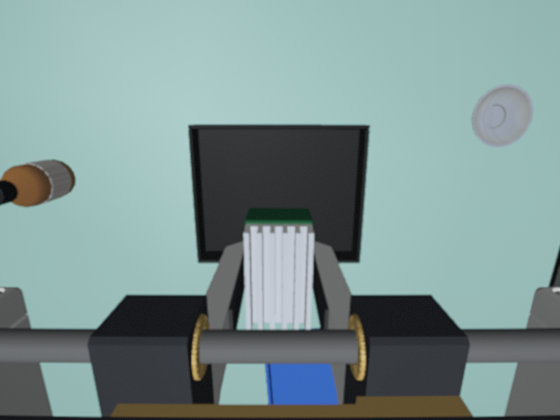

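The black tray (190–368, 126–262) is centred under the tool and squared to it. The bottle and dish are well clear. Lowering.

```bash
python3 -m crank '[[25,1,-1,30,0,0,0],[25,1,-1,65,0,0,0],[25,1,-1,100,0,0,0],[25,1,-1,125,0,0,0],[25,1,-1,138,0,0,0],[25,1,-1,144,0,0,0],[25,1,-1,144,0,0,0],[25,1,-1,144,0,0,0]]'; python3 -m crank '[[25,0,0,1,0,0,0],[25,0,0,2,0,0,0],[25,0,0,3,0,0,0],[25,0,0,3,0,0,0]]'
```

```text
clock: 13.5
eef_pos: [567.9, -210.1, 18.2]
eef_rot: [-3.141, 0.002, -2.986]
wrist_force: [0.1, 0.1, -1.6]
finger_gap: 35.8
finger_force: 25.0
clock: 13.9
eef_pos: [567.2, -210.0, 13.9]
eef_rot: [-3.142, 0.0, -2.986]
wrist_force: [0.9, -0.3, -1.5]
finger_gap: 36.0
finger_force: 25.0
```

```bash
python3 -m crank '[[25,0,0,1,0,0,0],[25,0,0,2,0,0,0],[25,0,0,2,0,0,0]]'
```

```text
clock: 14.2
eef_pos: [567.1, -209.9, 11.6]
eef_rot: [3.141, -0.0, -2.986]
wrist_force: [-0.6, 0.2, -1.6]
finger_gap: 35.4
finger_force: 25.0
```

```bash
python3 -m crank '[[25,0,0,0.5,0,0,0],[25,0,0,1,0,0,0],[25,0,0,1,0,0,0]]'
```

```text
clock: 14.5
eef_pos: [567.1, -209.9, 10.8]
eef_rot: [3.142, -0.0, -2.986]
wrist_force: [-0.0, 0.5, -1.1]
finger_gap: 35.9
finger_force: 25.0
```

```bash
python3 -m crank '[[25,0,0,0.5,0,0,0],[25,0,0,0.8,0,0,0],[25,0,0,0.8,0,0,0]]'
```

```text
clock: 14.8
eef_pos: [567.3, -210.0, 10.4]
eef_rot: [-3.141, 0.0, -2.986]
wrist_force: [-2.4, 1.6, 4.1]
finger_gap: 35.6
finger_force: 25.0
```

Contact (+4 N, at the height expected). Releasing and withdrawing.

```bash
python3 -m crank '[[40,0,0,0,0,0,0],[45,0,0,0,0,0,0],[52,0,0,0,0,0,0],[58,0,0,0,0,0,0],[58,0,0,0,0,0,0],[58,0,0,0,0,0,0]]' 5; python3 -m crank '[[58,0,0,-10,0,0,0],[58,0,0,-40,0,0,0],[58,0,0,-80,0,0,0],[58,0,0,-130,0,0,0],[58,0,0,-170,0,0,0],[58,0,0,-170,0,0,0],[58,0,0,-170,0,0,0],[58,0,0,-170,0,0,0]]'; python3 dr.py w11.png
python3 - <<'E'
from h import *
p,d,c=cam("top"); cv2.imwrite("pics/t2.png",p[:,:,::-1])
p2,_,_=cam("side"); w=np.load("w2.npz")["p"]
cv2.imwrite("pics/fin.png",np.hstack([cv2.resize(p[130:280,130:460],(440,200)),cv2.resize(w,(360,200))])[:,:,::-1])
E
```

```text
clock: 15.4
eef_pos: [567.2, -210.0, 10.0]
eef_rot: [3.142, 0.0, -2.986]
wrist_force: [-0.9, -0.3, -0.9]
finger_gap: 54.2
finger_force: 0.0
clock: 16.2
eef_pos: [566.7, -209.7, 179.0]
eef_rot: [3.141, -0.002, -2.986]
wrist_force: [0.0, 0.0, 0.0]
finger_gap: 54.6
finger_force: 0.0
16.25 [ 566.7 -209.7  178.7] [ 0.7 -0.4 -0.1]
plate x None 0
```

View pics/fin.png

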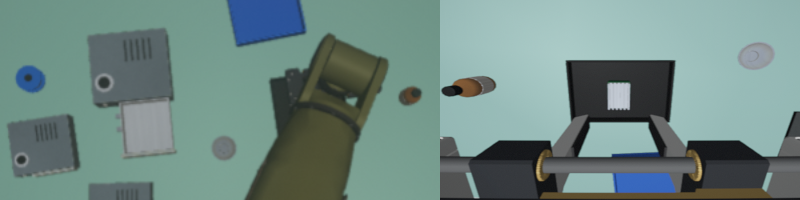

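The module is in the black tray with its fins up (right half, (619,96)). The drawer is out and empty, and the spool, dish and bottle haven't moved. Handing in.

```bash
python3 -c "
from cell import manip
print(manip.sign_off())"
```

```text
the job is handed in; nothing more can be done
None
```

I handed the job in at about 16 s of robot time: the pad took a light press of about 5 N, the drawer came fully out by itself, and the module now lies fins up on the floor of the black tray, with the drawer left out and the spool, bottle and dish undisturbed.

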